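Seat the long contact pin against the jig's stop

ROBOT

A 6-joint arm with a two-finger parallel gripper is mounted at the origin on a cart in front of the work surface, level with it; the furniture and walls round the work are solid. World frame = base frame: x ahead of the robot, y to its left, z up, the work surface at z = 0. Lengths are in mm, angles in rad, forces in N, time in s.
With the tool pointing down it reaches from about 400 to 925 mm from the base axis. Payload 12.5 kg.
Tool frame: the origin (TCP) lies on the centre line of the jaws, within the pads' length; the fingertips stand 19 mm ahead of it and the grasp point (between the pads) is the TCP; y points along the fingers, x is the direction in which the jaws open and shut, and the axes are right-handed (so a half turn about y gives the same grasp; the last joint's range is limited). The gripper opens to 95 mm and grips with 3 to 60 N. Pads are 20 mm wide; open, the fingers measure 119 mm over their backs; the gripper's body (75 mm by 180 mm) begins 59 mm behind the grasp point.
Start: joints at [1.081, 0.491, 1.559, -0, 1.092, -0.106], TCP at [234.013, 579.554, 233.661] pointing down, gripper open.
Joint ranges: [-3.1, 3.1], [-0.84, 2.19], [0.05, 2.79], [-1.13, 4.28], [0.06, 2.93], [-2.69, 2.69]. Speed limits (rad/s): [2.22, 2.22, 2.79, 3.14, 3.14, 3.14].

INTERFACE

Orientations are given as [roll, pitch, yaw] about the fixed x, y, z axes, in that order (R = Rz(yaw) Ry(pitch) Rx(roll)).
In Python, from cell import env gives the robot as it stands. The module is installed in compiled form; this text tells all that it offers.
- The arm moves only by the tool move_arm, never from a script. Its argument "rows" is a list of rows, each an object of numbers: "tx", "ty", "tz": the shift along the tool's x, y, z in cm; "rx", "ry", "rz": the turn, a rotation vector about the tool's x, y, z in rad; "grip": the opening in per cent of the stroke, from 0 (shut) to 100 (fully open). In form: [{"tx": .., "ty": .., "tz": .., "rx": .., "ry": .., "rz": .., "grip": ..}, ...]. A call has 1 to 10 rows; each row shifts and turns the commanded pose from where the row before left it, along the tool's axes as they then stand; what a row does not reach is not made up. A row lasts 1/12 s, in which the tool goes at most 41.7 mm and 7.16 degrees, less where a joint would pass 70% of its speed; a pose out of reach is approached as far as the arm can. A call is refused whole if a number of a shift passes 4.17 or a number of a turn 0.125, either way. A call with a gripper value outside its range is refused whole. The fingers move at their own pace and stop on an object; the grip force is fixed at half the most. Time passes only in rows, so rows that do not move let the fingers close. It gives the time, the measured TCP pose, the force and the opening at its end, in the units of the state.
- env.state(): the state, without advancing time (a new reading comes with each control period).
- env.read_camera(name): name is "scene" or "top" or "wrist"; returns (picture, depth): 480x640x3 uint8, blue, green, red; 480x640 float32, mm along the optical axis (not along the pixel's ray), 0 where there is no reading.
- env.calibration(name): a dict with "vertical_fov" (degrees; the focal length in pixels is half the picture's height over the tangent of half this angle, whatever the lens; pixels are square), "cx", "cy" (the principal point, pixels), "eye" and "rotation" of the camera in the world. Camera axes: x right, y up, looking along -z (the intrinsics and any distortion apply to the point x, -y, -z); pixel columns grow to the right and rows downward; lengths in mm; the calibration is good to about 2 mm. The wrist camera is an equidistant fisheye: a pixel r from the principal point sees the ray r / f radians off the axis. A picture is of the moment at which its call begins: read the wrist's pose just before it. calibration takes no time and is no camera call; for the wrist camera it gives the pose at the moment of the call.
- env.job_done(): hands the job in, once; it reports no verdict.
The state is a dict: "t": time; "joints": joint angles; "qvel": joint speeds; "tau": joint torques, N m; "eef_pos": TCP position; "tcp_rot": TCP orientation; "ft_force": force on the tool from outside, world axes, zero at the start; "moment": the same for the moment, N m; "opening": opening from 0.0 (shut) to 1.0 (fully open).
Only numpy, scipy, OpenCV 4.12 (cv2) and the standard library are available. Lean on these libraries where they do the work, as an engineer would, in place of code of your own. Each camera call takes 0.05 s, during which the arm holds its last target.

TASK

Two turned brass contact pins lie in the V-grooves of the soldering jig. Slide the longer pin along its groove, without lifting it out, until its end rests against the steel stop plate, then let go of it. Leave the shorter pin where it lies.

Things in the scene. Friction and masses are not known exactly. Their poses are not given: they have to be found in the camera images.
- jig: soldering jig fixed to the bench: base plate 215 x 150 x 10 mm with two parallel V-groove rails and an upright stop plate across one end. Origin: centre of its underside; x runs along the grooves to the stop, z up. Grooves at y = +45 and -45 mm. Rails: 40 mm wide, from x = -105 mm to the stop, top at z = 35 mm, 90 degree V 18 mm wide, 9 mm deep. A loose terminal strip lies between them, top z = 23 mm
- stop_face (a point): point on the face of the steel stop plate that the pins' ends shall meet, midway between the two grooves, 85 mm from the jig's origin along its x axis and 40 mm over the bench. Axes as the jig's. The plate is 150 mm wide, 14 mm thick; its top is 60 mm over the bench
- long_pin_center (a point): centre of the longer brass pin: solid cylinder 20 mm in diameter, 100 mm long, about 0.26 kg, loose in either of the two grooves, its end 40 to 80 mm short of the stop plate. Its x axis runs along the pin (it may roll about it). Centre 40 mm, top 50 mm over the bench: 15 mm of it stands above the rail
- short_pin_center (a point): centre of the shorter brass pin: 20 mm in diameter, 60 mm long, about 0.16 kg, loose in the other groove, 90 mm beside the longer one, not touching the stop plate
Mind the look-alikes: they are no part of the job. Leave any purple look-alike of the part that bears long_pin_center alone.

How it is judged (in metres and radians):
At the end, for the whole second after the job is handed in: The longer pin lies at rest and released in its groove (aligned within 10 degrees, centre within 6 mm of its seat in height and within 8 mm of the groove's middle line), its end within 5 mm of the stop plate; the shorter pin is within 15 mm of where it lay (x of long_pin_center in the frame of jig between 0.03 and 0.04 m and angle between the x axis of long_pin_center and the x axis of jig, either way round below 0.175 rad and z of long_pin_center in the frame of jig between 0.034 and 0.046 m and (y of long_pin_center in the frame of jig between 0.037 and 0.053 m or y of long_pin_center in the frame of jig between -0.053 and -0.037 m) and linear speed of long_pin below 0.02 m/s and distance of short_pin_center from where it was at the start of the episode below 0.015 m); the robot touches nothing.
It fails at once if the longer pin was lifted out of its groove (raised more than 12 mm) (z of long_pin_center in the frame of jig above 0.052 m).
It fails at once if the shorter pin was moved more than 15 mm (distance of short_pin_center from where it was at the start of the episode above 0.015 m).
It also fails if it takes over 29 s, if anything falls off the work surface, if the arm or the gripper's body presses on something with over 40 N, if the wrist force passes 120 N, or if a joint passes its speed limit or range.

## Working session

There is one attempt and no reset: what is moved stays moved. The work goes in short steps, Python scripts to look and compute and a tool call to move; the robot and the scene stay as the last step left them, time stands still between calls to the robot, and variables do not carry over. Pictures are saved under pics/ and viewed, and the job is handed in when it is done.

Besides the shell and the picture viewer there is one more tool, called after "Call:" by a JSON object that holds its "name" and its "arguments". move_arm: Moves the arm, as the interface text tells. Its arguments: {"type":"object","properties":{"rows":{"type":"array"}},"required":["rows"]}

```bash
mkdir -p pics
python3 - <<'E'
from cell import env
import cv2, numpy as np
s=env.state(); print(s)
for n in ["scene","top","wrist"]:
    c=env.calibration(n); print(n,c)
    p,d=env.read_camera(n); cv2.imwrite(f"pics/{n}0.png",p); np.savez(f"{n}0.npz",p=p,d=d,**{k:np.array(v) for k,v in c.items() if not isinstance(v,str)})
E
```

```text
{'t': 0.0, 'joints': array([ 1.08138128e+00,  4.91559409e-01,  1.55944528e+00, -1.99185276e-06,
        1.09171602e+00, -1.05605324e-01]), 'qvel': array([ 3.62255895e-05, -1.35387257e-03,  5.25419536e-04, -1.46457135e-03,
        1.10843562e-03,  1.43864109e-03]), 'tau': array([-9.28051086e-04, -6.12622690e+01, -2.58183485e+01,  6.92748372e-02,
        4.82683978e-02, -1.39406397e-04]), 'eef_pos': array([233.91087391, 579.33535875, 233.06327214]), 'tcp_rot': array([-1.57067918e+00,  1.12195364e-03,  1.18698759e+00]), 'ft_force': array([ 0.17458276,  0.11822306, -0.78034989]), 'moment': array([ 0.0093708 , -0.05343558,  0.00352047]), 'opening': 1.0001610800789356}
scene {'vertical_fov': 45.79905925386283, 'cx': 315.00823814527837, 'cy': 246.01847714197996, 'eye': array([-237.55624213, -528.83386216,  918.57744582]), 'rotation': array([ 0.86407586, -0.00997732, -0.88251317])}
top {'vertical_fov': 47.08387275821877, 'cx': 319.90439155673414, 'cy': 239.82209874552072, 'eye': array([ 424.85536234,  104.85693099, 1239.60371002]), 'rotation': array([ 0.10336211,  0.02375176, -1.59618386])}
wrist {'vertical_fov': 65.70646984690485, 'cx': 322.9980793081514, 'cy': 239.34775361431988, 'eye': array([171.06209302, 604.31907428, 384.40843292]), 'rotation': array([-2.48245245e-01,  1.15313062e-03,  1.18696168e+00])}
```

View pics/scene0.png

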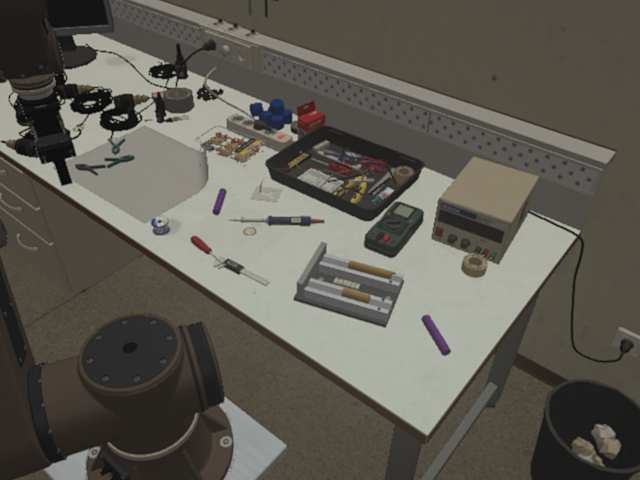

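View pics/top0.png

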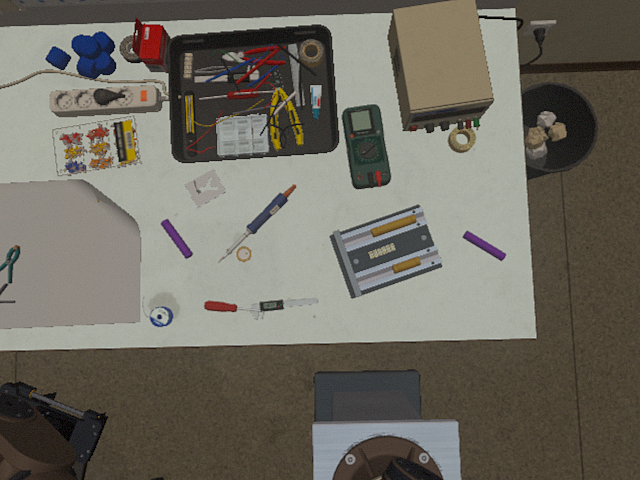

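View pics/wrist0.png

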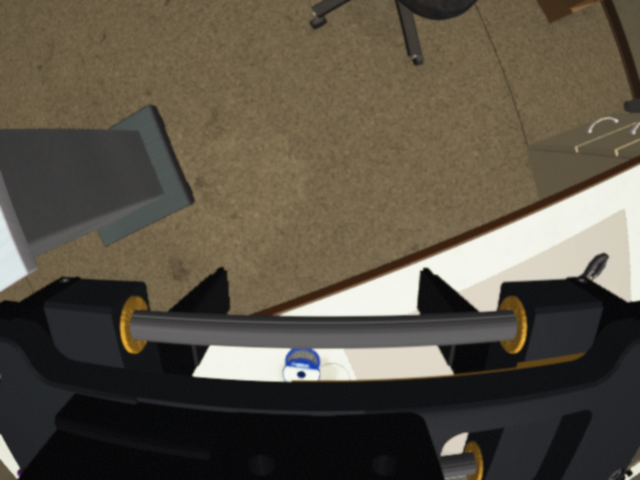

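The top view shows the jig near (387,251) with the stop plate on its left edge. The long pin is near (393,225) and the short pin near (407,265). Next I'll measure them.

```bash
cat > h.py <<'E'
import numpy as np, cv2
from scipy.spatial.transform import Rotation as Ro
def ray(c,u,v):
    f=240/np.tan(np.radians(float(c['vertical_fov']))/2)
    d=np.stack([(np.asarray(u,float)-float(c['cx']))/f,-(np.asarray(v,float)-float(c['cy']))/f,-np.ones(np.shape(u))],-1)
    return d@Ro.from_euler('xyz',np.asarray(c['rotation'])).as_matrix().T
def onplane(c,u,v,z):
    r=ray(c,u,v); e=np.asarray(c['eye']); return e+r*((z-e[2])/r[...,2])[...,None]
def bydepth(c,u,v,d):
    return np.asarray(c['eye'])+ray(c,u,v)*np.asarray(d)[...,None]
E
python3 - <<'E'
from h import *
for n,box in [("top",(330,200,450,300)),("scene",(290,235,410,330))]:
    c=np.load(n+"0.npz"); p=c['p']; d=c['d']; hsv=cv2.cvtColor(p,cv2.COLOR_BGR2HSV)
    m=((hsv[...,0]>8)&(hsv[...,0]<25)&(hsv[...,1]>110)&(hsv[...,2]>60)).astype(np.uint8)
    k=np.zeros_like(m); x0,y0,x1,y1=box; k[y0:y1,x0:x1]=1; m&=k
    N,l,st,ce=cv2.connectedComponentsWithStats(m)
    for i in range(1,N):
        if st[i,4]<60: continue
        v,u=np.where(l==i); cnt=np.stack([u,v],1).astype(np.float32)
        (cx,cy),wh,a=cv2.minAreaRect(cnt)
        box=cv2.boxPoints(((cx,cy),wh,a)); 
        P=onplane(c,box[:,0],box[:,1],40.)
        e=[np.linalg.norm(P[0]-P[1]),np.linalg.norm(P[1]-P[2])]
        D=d[v,u]; Q=bydepth(c,u,v,D)[D>0]
        print(n,st[i],(cx,cy),wh,a,"rect centre z40",onplane(c,np.array(cx),np.array(cy),40.),"edges",e,"depth med",np.median(Q,0),"zmax",np.percentile(Q[:,2],[5,50,95]))
        xy=P[:,:2]; ed=xy[1]-xy[0] if e[0]>e[1] else xy[2]-xy[1]; print(" ang",np.degrees(np.arctan2(ed[1],ed[0])))
    # points by height: stop plate top
    vv,uu=np.mgrid[y0:y1,x0:x1]; 
    D=d[y0:y1,x0:x1]; Q=bydepth(c,uu,vv,D)
    M=((Q[...,2]>55)&(Q[...,2]<66)&(D>0)).astype(np.uint8)
    N,l,st,ce=cv2.connectedComponentsWithStats(M)
    i=1+np.argmax(st[1:,4]); q=Q[l==i]
    r=cv2.minAreaRect(q[:,:2].astype(np.float32)); print(n,"stop top",r,np.median(q[:,2]),len(q))
    cv2.imwrite(f"pics/{n}crop.png",cv2.resize(p[y0:y1,x0:x1],None,fx=6,fy=6,interpolation=cv2.INTER_CUBIC))
E
```

```text
top [371 215  45  22 358] (393.3998107910156, 225.2851104736328) (7.881216526031494, 45.588356018066406) 70.70995330810547 rect centre z40 [577.51148027 -31.49206283  40.        ] edges [np.float64(100.03369094481658), np.float64(17.32500157383813)] depth med [576.5862906  -29.87946821  47.81959183] zmax [42.12677826 47.81959183 52.49203475]
 ang -72.20762724725638
top [392 257  28  16 220] (406.03900146484375, 264.6113586425781) (7.975602149963379, 27.51346778869629) 70.70995330810547 rect centre z40 [490.69259748 -55.48354331  40.        ] edges [np.float64(59.89421752110641), np.float64(17.253375803107208)] depth med [489.92969087 -54.33297461  48.27931489] zmax [43.04497512 48.27931489 53.1496483 ]
 ang -72.25762098387717
top stop top ((497.377197265625, 74.02497863769531), (149.15283203125, 14.031609535217285), 17.81090545654297) 59.62421250988666 442
scene [349 261  43  15 170] (369.98553466796875, 268.5538024902344) (42.895626068115234, 4.865218639373779) 15.068489074707031 rect centre z40 [582.40012985 -28.04211352  40.        ] edges [np.float64(16.5491317437936), np.float64(99.23380030833366)] depth med [575.37201882 -32.43527144  48.95767316] zmax [44.55733529 48.95767316 52.14384633]
 ang -72.30245969724592
scene [343 289  26  11 118] (355.7301330566406, 293.9413146972656) (26.12884521484375, 5.5231709480285645) 12.264774322509766 rect centre z40 [496.01879731 -51.24888672  40.        ] edges [np.float64(16.91235329409813), np.float64(57.2261565979798)] depth med [489.68220769 -55.28059421  48.37308907] zmax [45.21005475 48.37308907 51.20306027]
 ang -67.32748513340123
scene stop top ((496.53094482421875, 72.54630279541016), (150.79710388183594, 15.893412590026855), 17.57105827331543) 59.66613206911455 300
```

View pics/topcrop.png

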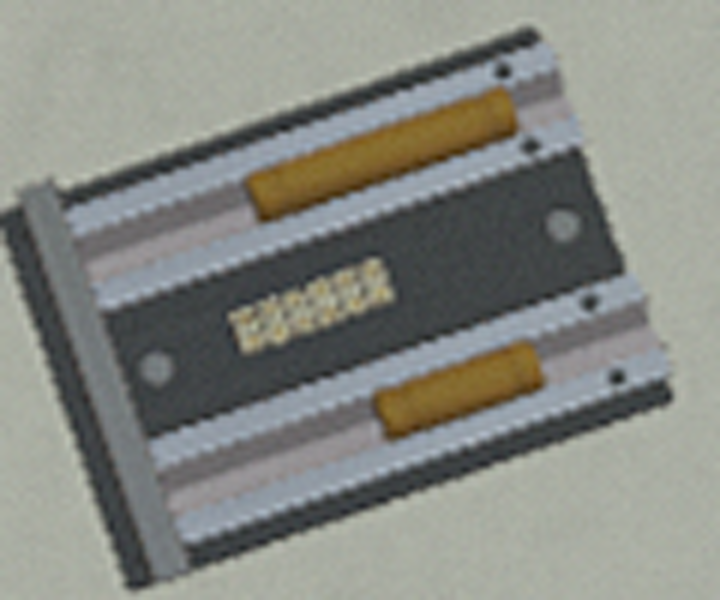

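View pics/scenecrop.png

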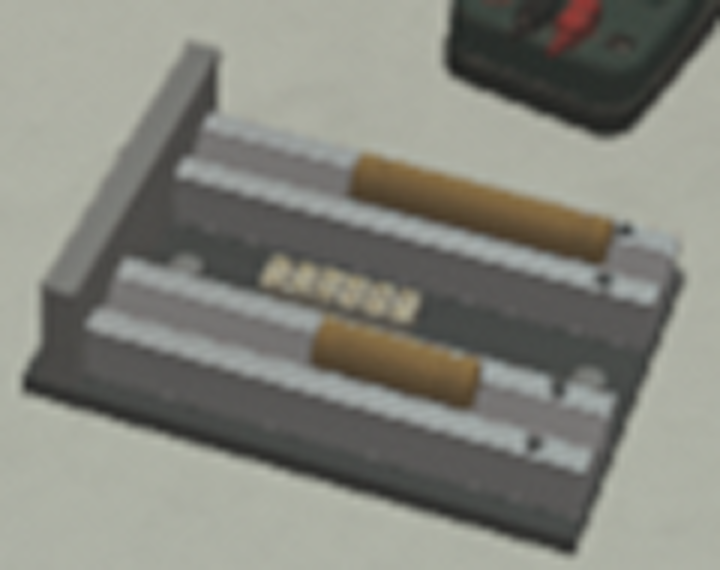

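The checks agree. The stop face to pin end gap is about 67 mm (40–80 expected), pin lengths are 100 and 60 mm, the plate top is near 60 mm, and the long pin is in the y=-45 groove. The jig's x axis points along about 107.8°. My plan is to push the long pin's rear end with closed fingers, tips just above the rail. First I turn the tool and go there, staying high.

Call:
{"name": "move_arm", "arguments": {"rows": [{"ry": 0.125, "grip": 0}, {"ry": 0.125, "grip": 0}, {"ry": 0.125, "grip": 0}, {"ry": 0.125, "grip": 0}, {"ry": 0.125, "grip": 0}, {"ry": 0.125, "grip": 0}, {"ry": 0.125, "grip": 0}]}}

```text
validation failed for argument at $.ro...
```

Call:
{"name": "move_arm", "arguments": {"rows": [{"tx": 0.7, "tz": -3.8, "grip": 0}, {"tx": 0.7, "tz": -3.8, "grip": 0}, {"tx": 0.7, "tz": -3.8, "grip": 0}, {"tx": 0.7, "tz": -3.8, "grip": 0}, {"tx": 0.7, "tz": -3.8, "grip": 0}, {"tx": 0.7, "tz": -3.8, "grip": 0}, {"tx": 0.7, "tz": -3.8, "grip": 0}, {"tx": 0.7, "tz": -3.8, "grip": 0}, {"tx": 0.7, "tz": -3.8, "grip": 0}, {"tx": 0.7, "tz": -3.8, "grip": 0}]}}

```text
validation failed for argument at $.ro...
```

Call:
{"name": "move_arm", "arguments": {"rows": [{"tx": 0.7, "tz": -3.8, "grip": 0}, {"tx": 0.7, "tz": -3.8, "grip": 0}, {"tx": 0.7, "tz": -3.8, "grip": 0}, {"tx": 0.7, "tz": -3.8, "grip": 0}, {"tx": 0.7, "tz": -3.8, "grip": 0}, {"tx": 0.7, "tz": -3.8, "grip": 0}, {"tx": 0.7, "tz": -3.8, "grip": 0}, {"tx": 0.7, "tz": -3.8, "grip": 0}, {"tx": 0.7, "tz": -3.8, "grip": 0}, {"tx": 0.7, "tz": -3.8, "grip": 0}]}}

```text
validation failed for argument at $.ro...
```

Call:
{"name": "move_arm", "arguments": {"rows": [{"grip": 0}, {"grip": 0}]}}

```text
validation failed for argument at $.ro...
```

Call:
{"name": "move_arm", "arguments": {"rows": [{"tx": 0, "ty": 0, "tz": 0, "rx": 0, "ry": 0.125, "rz": 0, "grip": 0}, {"tx": 0, "ty": 0, "tz": 0, "rx": 0, "ry": 0.125, "rz": 0, "grip": 0}, {"tx": 0, "ty": 0, "tz": 0, "rx": 0, "ry": 0.125, "rz": 0, "grip": 0}, {"tx": 0, "ty": 0, "tz": 0, "rx": 0, "ry": 0.125, "rz": 0, "grip": 0}, {"tx": 0, "ty": 0, "tz": 0, "rx": 0, "ry": 0.125, "rz": 0, "grip": 0}, {"tx": 0, "ty": 0, "tz": 0, "rx": 0, "ry": 0.125, "rz": 0, "grip": 0}, {"tx": 0, "ty": 0, "tz": 0, "rx": 0, "ry": 0.125, "rz": 0, "grip": 0}]}}

```text
t: 0.73
eef_pos: [233.9, 579.5, 233.4]
tcp_rot: [-1.571, 0.0, 0.306]
ft_force: [-0.4, 0.1, 0.3]
opening: 0.566
```

Call:
{"name": "move_arm", "arguments": {"rows": [{"tx": 0.7, "ty": 0, "tz": -3.8, "rx": 0, "ry": 0, "rz": 0, "grip": 0}, {"tx": 0.7, "ty": 0, "tz": -3.8, "rx": 0, "ry": 0, "rz": 0, "grip": 0}, {"tx": 0.7, "ty": 0, "tz": -3.8, "rx": 0, "ry": 0, "rz": 0, "grip": 0}, {"tx": 0.7, "ty": 0, "tz": -3.8, "rx": 0, "ry": 0, "rz": 0, "grip": 0}, {"tx": 0.7, "ty": 0, "tz": -3.8, "rx": 0, "ry": 0, "rz": 0, "grip": 0}, {"tx": 0.7, "ty": 0, "tz": -3.8, "rx": 0, "ry": 0, "rz": 0, "grip": 0}, {"tx": 0.7, "ty": 0, "tz": -3.8, "rx": 0, "ry": 0, "rz": 0, "grip": 0}, {"tx": 0.7, "ty": 0, "tz": -3.8, "rx": 0, "ry": 0, "rz": 0, "grip": 0}, {"tx": 0.7, "ty": 0, "tz": -3.8, "rx": 0, "ry": 0, "rz": 0, "grip": 0}, {"tx": 0.7, "ty": 0, "tz": -3.8, "rx": 0, "ry": 0, "rz": 0, "grip": 0}]}}

```text
t: 1.57
eef_pos: [417.7, 237.6, 233.7]
tcp_rot: [-1.571, -0.0, 0.312]
ft_force: [1.4, 0.0, 0.2]
opening: 0.006
```

Call:
{"name": "move_arm", "arguments": {"rows": [{"tx": 0.7, "ty": 0, "tz": -3.8, "rx": 0, "ry": 0, "rz": 0, "grip": 0}, {"tx": 0.7, "ty": 0, "tz": -3.8, "rx": 0, "ry": 0, "rz": 0, "grip": 0}, {"tx": 0.7, "ty": 0, "tz": -3.8, "rx": 0, "ry": 0, "rz": 0, "grip": 0}, {"tx": 0.7, "ty": 0, "tz": -3.8, "rx": 0, "ry": 0, "rz": 0, "grip": 0}, {"tx": 0.7, "ty": 0, "tz": -3.8, "rx": 0, "ry": 0, "rz": 0, "grip": 0}, {"tx": 0.7, "ty": 0, "tz": -3.8, "rx": 0, "ry": 0, "rz": 0, "grip": 0}, {"tx": 0.7, "ty": 0, "tz": -3.8, "rx": 0, "ry": 0, "rz": 0, "grip": 0}, {"tx": 0.7, "ty": 0, "tz": -3.8, "rx": 0, "ry": 0, "rz": 0, "grip": 0}, {"tx": 0.7, "ty": 0, "tz": -3.8, "rx": 0, "ry": 0, "rz": 0, "grip": 0}, {"tx": 0, "ty": 0, "tz": 0, "rx": 0, "ry": 0, "rz": 0, "grip": 0}]}}

```text
t: 2.4
eef_pos: [584.6, -72.0, 233.0]
tcp_rot: [-1.572, -0.001, 0.308]
ft_force: [-0.1, 0.4, 0.1]
opening: 0.007
```

Call:
{"name": "move_arm", "arguments": {"rows": [{"tx": 0.55, "ty": 0, "tz": -3.6, "rx": 0, "ry": 0, "rz": 0, "grip": 0}, {"tx": 0, "ty": 3.5, "tz": 0, "rx": 0, "ry": 0, "rz": 0, "grip": 0}, {"tx": 0, "ty": 3.5, "tz": 0, "rx": 0, "ry": 0, "rz": 0, "grip": 0}, {"tx": 0, "ty": 3.5, "tz": 0, "rx": 0, "ry": 0, "rz": 0, "grip": 0}, {"tx": 0, "ty": 3.5, "tz": 0, "rx": 0, "ry": 0, "rz": 0, "grip": 0}, {"tx": 0, "ty": 0, "tz": 0, "rx": 0, "ry": 0, "rz": 0, "grip": 0}, {"tx": 0, "ty": 0, "tz": 0, "rx": 0, "ry": 0, "rz": 0, "grip": 0}]}}

```text
t: 2.98
eef_pos: [598.0, -99.0, 92.8]
tcp_rot: [-1.569, 0.003, 0.312]
ft_force: [0.8, -0.6, 0.4]
opening: 0.005
```

Run:
```python
from cell import env
import cv2
for n in ["wrist","scene"]:
    p,d=env.read_camera(n)
    if n=="scene": p=cv2.resize(p[200:350,260:460],None,fx=4,fy=4)
    cv2.imwrite(f"pics/{n}1.png",p)
```

```text
(no output)
```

View pics/wrist1.png

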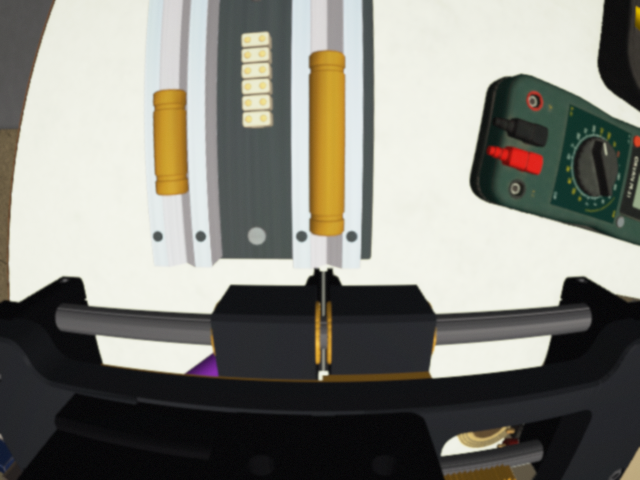

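View pics/scene1.png

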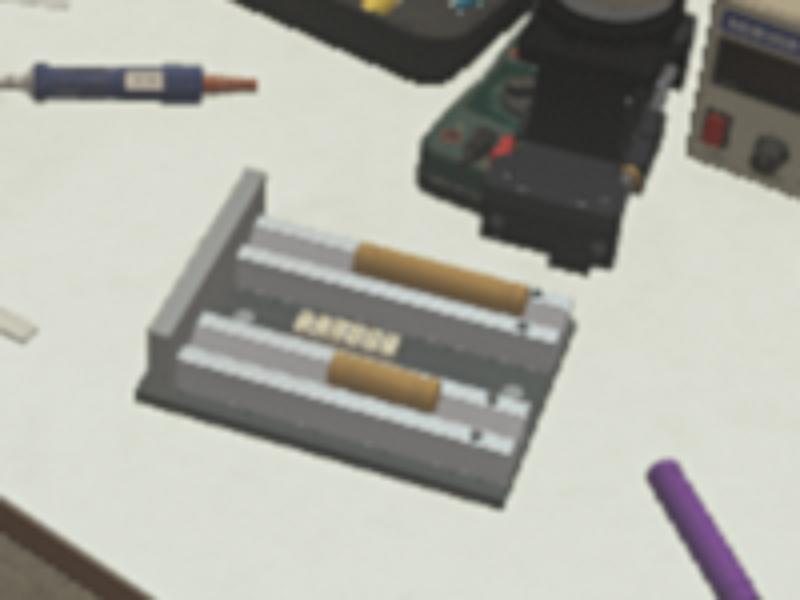

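The fingers (about col 322) line up with the pin (col 327) and stand clear behind its rear end (row 235). I'll lower them to put the tips at about z=39, then start pushing.

Call:
{"name": "move_arm", "arguments": {"rows": [{"tx": 0, "ty": 1.8, "tz": 0, "rx": 0, "ry": 0, "rz": 0, "grip": 0}, {"tx": 0, "ty": 1.2, "tz": 0, "rx": 0, "ry": 0, "rz": 0, "grip": 0}, {"tx": 0, "ty": 0.5, "tz": 0, "rx": 0, "ry": 0, "rz": 0, "grip": 0}, {"tx": 0, "ty": 0, "tz": 0, "rx": 0, "ry": 0, "rz": 0, "grip": 0}, {"tx": 0, "ty": 0, "tz": 0, "rx": 0, "ry": 0, "rz": 0, "grip": 0}, {"tx": 0, "ty": 0, "tz": 0, "rx": 0, "ry": 0, "rz": 0, "grip": 0}]}}

```text
t: 3.58
eef_pos: [598.9, -99.4, 59.5]
tcp_rot: [-1.571, -0.001, 0.312]
ft_force: [0.4, -0.4, -0.2]
opening: 0.006
```

Call:
{"name": "move_arm", "arguments": {"rows": [{"tx": 0, "ty": 0, "tz": 0.5, "rx": 0, "ry": 0, "rz": 0, "grip": 0}, {"tx": 0, "ty": 0, "tz": 0.5, "rx": 0, "ry": 0, "rz": 0, "grip": 0}, {"tx": 0, "ty": 0, "tz": 0.4, "rx": 0, "ry": 0, "rz": 0, "grip": 0}, {"tx": 0, "ty": 0, "tz": 0.4, "rx": 0, "ry": 0, "rz": 0, "grip": 0}, {"tx": 0, "ty": 0, "tz": 0.4, "rx": 0, "ry": 0, "rz": 0, "grip": 0}, {"tx": 0, "ty": 0, "tz": 0.4, "rx": 0, "ry": 0, "rz": 0, "grip": 0}, {"tx": 0, "ty": 0, "tz": 0.4, "rx": 0, "ry": 0, "rz": 0, "grip": 0}, {"tx": 0, "ty": 0, "tz": 0, "rx": 0, "ry": 0, "rz": 0, "grip": 0}]}}

```text
t: 4.25
eef_pos: [589.3, -70.2, 58.9]
tcp_rot: [-1.571, -0.001, 0.312]
ft_force: [0.2, -0.4, -0.5]
opening: 0.005
```

Run:
```python
from cell import env
import cv2
p,d=env.read_camera("wrist"); cv2.imwrite("pics/wrist2.png",p)
```

```text
(no output)
```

View pics/wrist2.png

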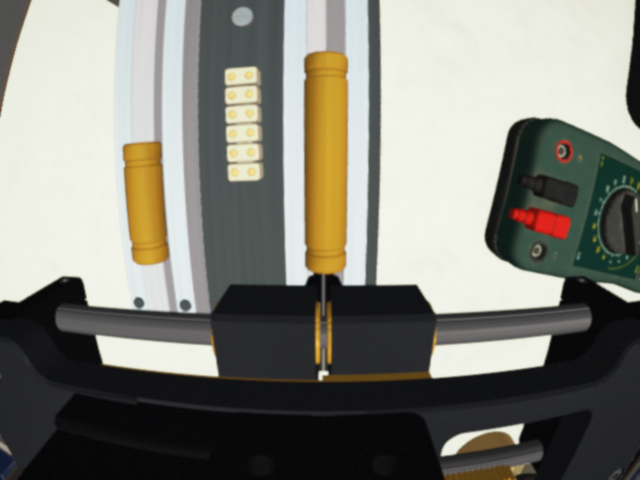

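The pin is sliding: its front end (row 53) is now past the terminal strip's end (row 68). About 48 mm remain, so I'll push 40 mm and then go slowly.

Call:
{"name": "move_arm", "arguments": {"rows": [{"tx": 0, "ty": 0, "tz": 0.4, "rx": 0, "ry": 0, "rz": 0, "grip": 0}, {"tx": 0, "ty": 0, "tz": 0.4, "rx": 0, "ry": 0, "rz": 0, "grip": 0}, {"tx": 0, "ty": 0, "tz": 0.4, "rx": 0, "ry": 0, "rz": 0, "grip": 0}, {"tx": 0, "ty": 0, "tz": 0.4, "rx": 0, "ry": 0, "rz": 0, "grip": 0}, {"tx": 0, "ty": 0, "tz": 0.4, "rx": 0, "ry": 0, "rz": 0, "grip": 0}, {"tx": 0, "ty": 0, "tz": 0.4, "rx": 0, "ry": 0, "rz": 0, "grip": 0}, {"tx": 0, "ty": 0, "tz": 0.4, "rx": 0, "ry": 0, "rz": 0, "grip": 0}, {"tx": 0, "ty": 0, "tz": 0.4, "rx": 0, "ry": 0, "rz": 0, "grip": 0}, {"tx": 0, "ty": 0, "tz": 0.4, "rx": 0, "ry": 0, "rz": 0, "grip": 0}, {"tx": 0, "ty": 0, "tz": 0.2, "rx": 0, "ry": 0, "rz": 0, "grip": 0}]}}

```text
t: 5.13
eef_pos: [577.5, -34.1, 58.7]
tcp_rot: [-1.571, -0.0, 0.312]
ft_force: [1.2, -3.9, 2.3]
opening: 0.004
```

Call:
{"name": "move_arm", "arguments": {"rows": [{"tx": 0, "ty": 0, "tz": 0.2, "rx": 0, "ry": 0, "rz": 0, "grip": 0}, {"tx": 0, "ty": 0, "tz": 0.1, "rx": 0, "ry": 0, "rz": 0, "grip": 0}, {"tx": 0, "ty": 0, "tz": 0, "rx": 0, "ry": 0, "rz": 0, "grip": 0}, {"tx": 0, "ty": 0, "tz": 0, "rx": 0, "ry": 0, "rz": 0, "grip": 0}]}}

```text
t: 5.47
eef_pos: [576.5, -31.5, 58.5]
tcp_rot: [-1.57, 0.0, 0.312]
ft_force: [0.4, -0.8, 1.1]
opening: 0.005
```

Run:
```python
from cell import env
import cv2
for n in ["wrist","scene"]:
    p,d=env.read_camera(n)
    if n=="scene": p=cv2.resize(p[200:350,260:460],None,fx=4,fy=4)
    cv2.imwrite(f"pics/{n}3.png",p)
```

```text
(no output)
```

View pics/wrist3.png

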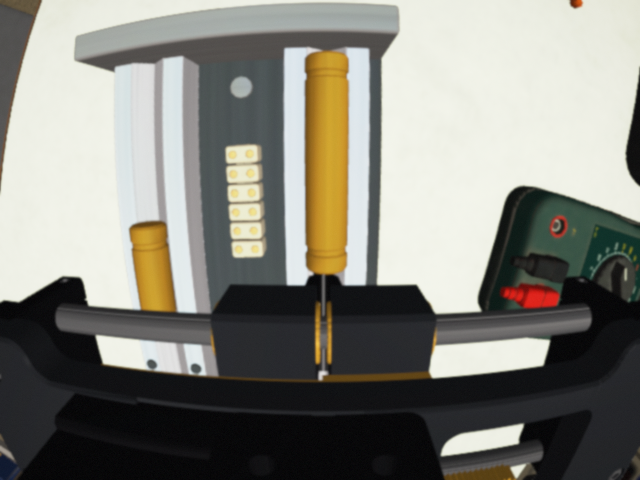

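View pics/scene3.png

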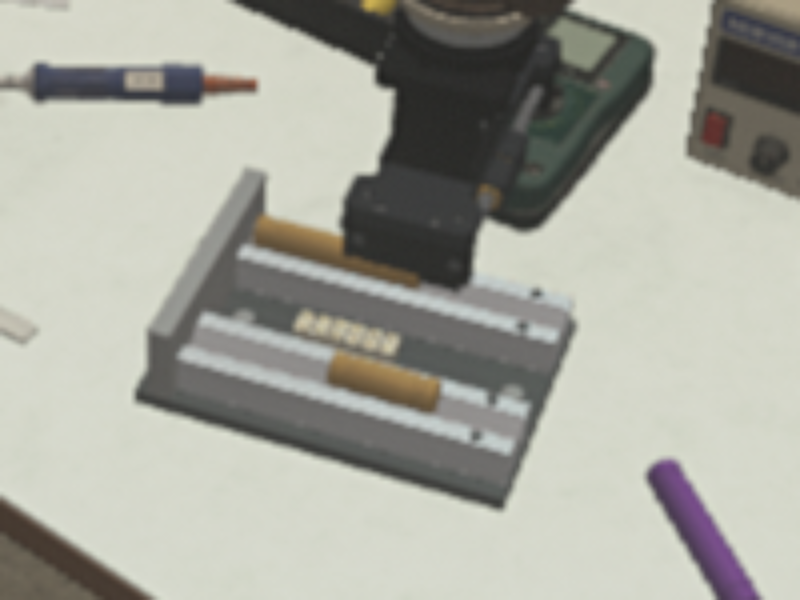

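The pin's front end is almost at the plate: a few millimetres remain between row 52 and the plate's foot in the wrist view. The force is low, so I'll push on slowly and watch for it to rise.

Call:
{"name": "move_arm", "arguments": {"rows": [{"tx": 0, "ty": 0, "tz": 0.2, "rx": 0, "ry": 0, "rz": 0, "grip": 0}, {"tx": 0, "ty": 0, "tz": 0.2, "rx": 0, "ry": 0, "rz": 0, "grip": 0}, {"tx": 0, "ty": 0, "tz": 0, "rx": 0, "ry": 0, "rz": 0, "grip": 0}, {"tx": 0, "ty": 0, "tz": 0, "rx": 0, "ry": 0, "rz": 0, "grip": 0}]}}

```text
t: 5.9
eef_pos: [575.2, -27.6, 58.5]
tcp_rot: [-1.57, 0.001, 0.312]
ft_force: [-0.6, 0.1, -0.1]
opening: 0.005
```

Call:
{"name": "move_arm", "arguments": {"rows": [{"tx": 0, "ty": 0, "tz": 0.1, "rx": 0, "ry": 0, "rz": 0, "grip": 0}, {"tx": 0, "ty": 0, "tz": 0.1, "rx": 0, "ry": 0, "rz": 0, "grip": 0}, {"tx": 0, "ty": 0, "tz": 0, "rx": 0, "ry": 0, "rz": 0, "grip": 0}]}}

```text
t: 6.15
eef_pos: [574.8, -26.1, 58.6]
tcp_rot: [-1.571, 0.0, 0.312]
ft_force: [0.1, -3.9, -1.4]
opening: 0.004
```

Call:
{"name": "move_arm", "arguments": {"rows": [{"tx": 0, "ty": 0, "tz": 0.1, "rx": 0, "ry": 0, "rz": 0, "grip": 0}, {"tx": 0, "ty": 0, "tz": 0, "rx": 0, "ry": 0, "rz": 0, "grip": 0}, {"tx": 0, "ty": 0, "tz": 0, "rx": 0, "ry": 0, "rz": 0, "grip": 0}]}}

```text
t: 6.4
eef_pos: [574.9, -26.0, 58.7]
tcp_rot: [-1.572, -0.001, 0.312]
ft_force: [1.4, -9.8, -0.4]
opening: 0.004
```

Run:
```python
from cell import env
import cv2
p,d=env.read_camera("wrist"); cv2.imwrite("pics/wrist4.png",cv2.resize(p[0:300,220:420],None,fx=2,fy=2))
```

```text
(no output)
```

View pics/wrist4.png

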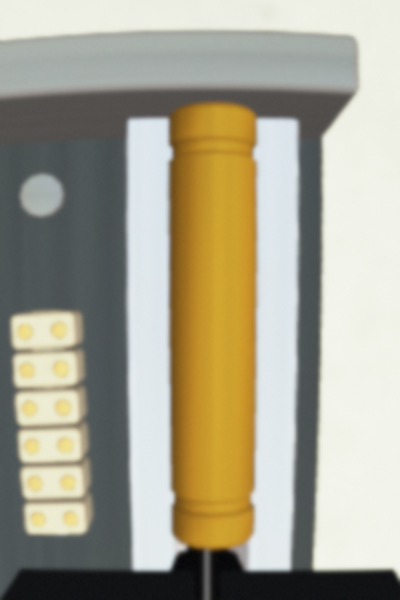

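The TCP stopped and the reaction rose to about 10 N, at the place predicted. The pin's front end meets the plate in the picture. I'll back off along the groove, then rise and check.

Call:
{"name": "move_arm", "arguments": {"rows": [{"tx": 0, "ty": 0, "tz": -0.2, "rx": 0, "ry": 0, "rz": 0, "grip": 0}, {"tx": 0, "ty": 0, "tz": -0.5, "rx": 0, "ry": 0, "rz": 0, "grip": 0}, {"tx": 0, "ty": 0, "tz": -1.0, "rx": 0, "ry": 0, "rz": 0, "grip": 0}, {"tx": 0, "ty": -2.0, "tz": 0, "rx": 0, "ry": 0, "rz": 0, "grip": 0}, {"tx": 0, "ty": -4.0, "tz": 0, "rx": 0, "ry": 0, "rz": 0, "grip": 0}, {"tx": 0, "ty": -4.0, "tz": -2, "rx": 0, "ry": 0, "rz": 0, "grip": 0}, {"tx": 0, "ty": -4.0, "tz": -4, "rx": 0, "ry": 0, "rz": 0, "grip": 0}, {"tx": 0, "ty": 0, "tz": -4, "rx": 0, "ry": 0, "rz": 0, "grip": 0}, {"tx": 0, "ty": 0, "tz": 0, "rx": 0, "ry": 0, "rz": 0, "grip": 0}, {"tx": 0, "ty": 0, "tz": 0, "rx": 0, "ry": 0, "rz": 0, "grip": 0}]}}

```text
t: 7.28
eef_pos: [607.0, -127.1, 185.4]
tcp_rot: [-1.571, -0.001, 0.309]
ft_force: [-0.4, 0.2, 0.3]
opening: 0.007
```

Run:
```python
from cell import env
import cv2
from h import *
for n in ["scene","wrist"]:
    c=env.calibration(n); p,d=env.read_camera(n)
    if n=="scene":
        hsv=cv2.cvtColor(p,cv2.COLOR_BGR2HSV)
        m=((hsv[...,0]>8)&(hsv[...,0]<25)&(hsv[...,1]>110)&(hsv[...,2]>60)).astype(np.uint8)
        k=np.zeros_like(m); k[235:330,290:410]=1; m&=k
        N,l,st,ce=cv2.connectedComponentsWithStats(m)
        for i in range(1,N):
            if st[i,4]<60: continue
            v,u=np.where(l==i); D=d[v,u]; Q=bydepth(c,u,v,D)[D>0]
            r=cv2.minAreaRect(np.stack([u,v],1).astype(np.float32))
            q=Q-np.array([499.1,66.8,0]); a=q[:,:2]@np.array([-.3057,.952]); b=q[:,:2]@np.array([-.952,-.3057])
            print(r,"jig x",85+np.percentile(a,[2,50,98]),"y",np.median(b),"z",np.median(Q[:,2]))
        p=cv2.resize(p[200:350,260:460],None,fx=4,fy=4)
    cv2.imwrite(f"pics/{n}5.png",p)
```

```text
((342.0807800292969, 260.7038269042969), (41.747955322265625, 4.122171878814697), 15.255120277404785) jig x [-12.79615454  30.56142173  81.9455937 ] y -42.49616569205995 z 48.63092590434337
((355.79412841796875, 293.82354736328125), (26.19384765625, 4.6081767082214355), 14.03624439239502) jig x [-55.677627   -28.75048215  -0.91752466] y 47.09276127573213 z 48.59142360832146
```

View pics/scene5.png

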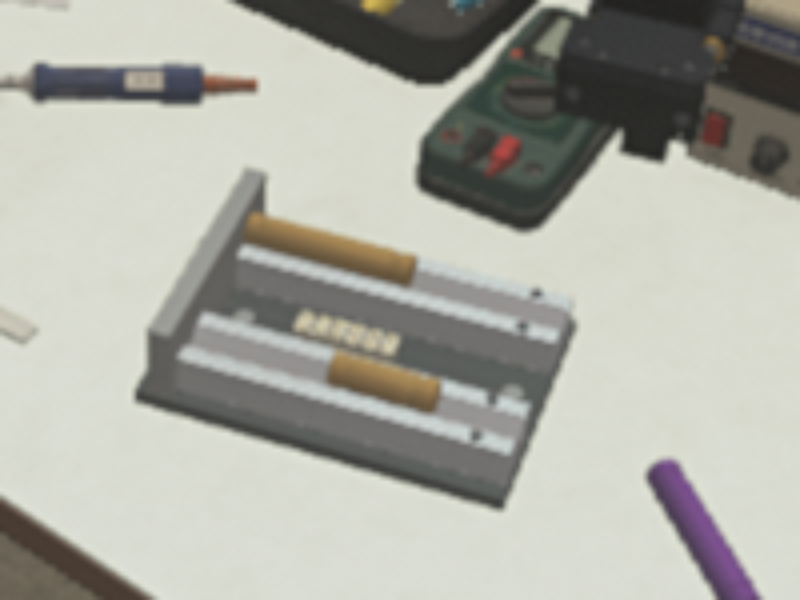

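View pics/wrist5.png

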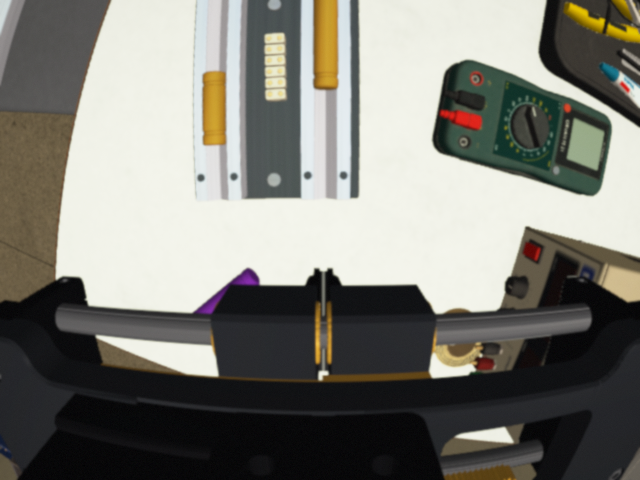

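The pin lies in its groove with its front end against the plate. Its ends are at jig x of about -13 and 82 mm, so the centre is near 35. The short pin hasn't moved, and the gripper is clear of everything.

```bash
python3 -c "
from cell import env
print(env.job_done())"
```

```text
the job is handed in; nothing more can be done
None
```

I slid the longer pin about 67 mm along its groove until its end met the stop plate, then backed the gripper off and handed the job in at about 7.4 s. I pushed it from behind with closed fingers and never gripped it. No verdict came back.

**Contact:** at the predicted place the tool stopped moving and the force rose to about 10 N.

**Last camera check:**
- **Longer pin:** its visible ends were at jig x of about -13 and 82 mm, so the centre is near 35 mm (30 to 40 allowed). It was still seated in its groove.
- **Shorter pin:** it was at the same pixels as at the start, to within half a pixel.
- **Robot:** it was clear of everything, with the force near zero.

**Small disagreement:** the scene camera put both pins 2 to 2.5 mm to one side of their grooves' middle lines. That is about the calibration error, and the grooves hold the pins there.

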